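# Seat the display board in its slide rack and lock it

### The job

Push the plywood board gently along the rails of its rack with your fingertips until you feel all of it drop into the locating notches, then push the turn button's upright tab round until the button lies square across the top of the board and locks it down. Nothing needs gripping: do not lift the board, do not ram it, and leave the pots and other things where they are.

Things in the scene. Friction and masses are not known exactly. Their poses are not given: they have to be found in the camera images.
- rack: Fixed low steel rack, 350 mm long (x), 156 mm over its two guide fences (y). Origin: centre of its footprint on the table, z up; +x, pointing to the robot's right within 0.35 rad, is the way the board is pushed home. Rail tops 40 mm above the table, fences 55 mm. Between the rails (y within +-36 mm) it is open but for yellow tie beams, 19 mm high, near both ends.
- board: Loose plywood board, 200 mm along its x (parallel to rack x), 140 wide, 18 thick, on four feet 10 mm high; 0.45 to 0.75 kg. Origin: centre, at the underside of the feet; the wood spans 10 to 28 mm above it. Starts 60 to 130 mm short of home with its origin 40 mm above the table (top face at 68 mm); dropped home, the origin is at 32 mm (top face at 60 mm).
- push_edge (a point): Middle of the board's trailing edge, half-way up the wood: where to push, along rack +x. Moves with the board. Sliding takes about 2 to 6 N; once the board has dropped, the notches block it firmly.
- home (a point): Point at rack x = 60 mm, y = 0, 32 mm above the table, where the board's origin is when seated and centred; axes as the rack's. Four notches in the rails, 8 mm deep and 8 mm longer than the feet, take all four feet at once and nowhere else; a seated board may stand up to 4 mm either way along x. The fences leave 2 mm play each side.
- turn_button (a joint): Angle (rad) of the turn button, a flat blade 62 mm long, 14 wide, underside 63.5 mm above the table. 0: along the fence, pointing along rack +x; grows anticlockwise seen from above; 1.57: square across the board. Stops at -0.6 and 1.6; starts at -0.4 to 0; stays where left (about 1 N at the tab). Clears a seated board by 3.5 mm, is blocked by one that has not dropped.
- tab (a point): Centre of the upright tab on the turn button's blade, 39 mm from the pivot: a plate 26 mm long (along the blade), 4 mm thick, rising from 66 to 93 mm above the table. Moves with the button; its x axis points along the blade, away from the pivot. Push it on its outer face (its -y side).
- pivot (a point): Axis of the turn button, on a bracket outside the fence nearer the robot, at rack x = 60 mm, y = -88 mm, at the blade's height (65 mm); axes as the rack's.
- pot_a: Bystander, to be left alone: a blue glazed pot, 96 mm across, 85 high; origin at the centre of its underside.
- pot_b: Bystander, to be left alone: a small green glazed pot, 72 mm across, 60 high; origin at the centre of its underside.
- pot_c: Bystander, to be left alone: a white glazed pot, 90 mm across, 80 high; origin at the centre of its underside.
- pen: Bystander, to be left alone: a marker pen lying flat, 130 mm long, 17 thick; origin at the centre of its underside.
- drink_bottle: Bystander, to be left alone: a closed drink bottle, 66 mm across, 200 high; origin at the centre of its underside.
- tape_roll: Bystander, to be left alone: a roll of tape lying flat, 100 mm across, 45 high; origin at the centre of its underside.
- saucer: Bystander, to be left alone: a terracotta saucer, 120 mm across, 18 high; origin at the centre of its underside.
There are look-alikes about, which are no part of the job. Of the things that look like the board, the larger one is meant.

How it is judged:
By the outcome, as a careful person would: the job done as asked, in the order asked, and still so for the second after the job is handed in, with the robot touching nothing.
It also fails if it takes over 42 s, if anything falls off the work surface, if the arm or the gripper's body presses on something with over 40 N, if the wrist force passes 120 N, or if a joint passes its speed limit or range.

### The arm

A 6-joint arm with a two-finger parallel gripper is mounted at the origin on the work surface. World frame = base frame: x ahead of the robot, y to its left, z up, the work surface at z = 0. Lengths are in m, angles in rad, forces in N, time in s.
With the tool pointing down it reaches from about 0.375 to 0.9 m from the base axis. Payload 3.1 kg.
Tool frame: the origin (TCP) lies between the finger pads; the fingertips stand manip.nose_length ahead of it and the grasp point (between the pads) lies 5 mm behind it (manip.nose_length is the distance from the TCP to the fingertips, in m); z points along the fingers, y is the line along which they close (so a half turn about z gives the same grasp; the last joint's range is limited). The gripper opens to 85 mm and grips with 20 to 120 N. Pads are 22 mm wide; open, the fingers measure 114 mm over their backs; the gripper's body (76 mm by 85 mm) begins 54 mm behind the grasp point. The pads swing forward as they close: fully open they stand 13 mm farther back than shut.
Start: joints at [1.151, 0.527, 1.433, -0, 1.181, -0.178], TCP at [0.149, 0.607, 0.245] pointing down, gripper open.
Joint ranges: [-3.08, 3.08], [-0.75, 2.2], [0.22, 2.44], [-1.43, 4.57], [0, 2.65], [-2.85, 2.85]. Speed limits (rad/s): [2.79, 2.79, 3.14, 3.14, 3.14, 3.14].

### API

Orientations are given as a unit quaternion [x, y, z, w].
In Python, from station import monitor, eyes, job, manip gives the robot as it stands.
- The arm moves only by the shell command python3 -m pendant 'ROWS' [FORCE]. ROWS is JSON, a list that holds one entry, the list of rows, each a list of 7 numbers: the shift along the tool's x, y, z as a fraction of full scale, then the turn, a rotation vector about the tool's x, y, z as a fraction of full scale, then the opening, from 0 (shut) to 1 (fully open). A call has 1 to 20 rows; each row shifts and turns the commanded pose from where the row before left it, along the tool's axes as they then stand; what a row does not reach is not made up. Full scale, the value 1, is 800 mm for a shift and 0.12 rad for a turn. A row lasts 1/10 s, in which the tool goes at most 50 mm and 8.59 degrees, less where a joint would pass 70% of its speed; a pose out of reach is approached as far as the arm can. A call with a number of a shift or a turn outside -1 to 1 is refused whole. A call with a gripper value outside its range is refused whole. The fingers move at their own pace and stop on an object; FORCE is the grip in N (left out, the last holds). Time passes only in rows, so rows that do not move let the fingers close. It gives the time, the measured TCP pose, the force, the opening and the grip force at its end, in the units of the state.
- monitor.sense(): the state, without advancing time (a new reading comes with each control period).
- eyes.snapshot(name): name is "side" or "top" or "wrist"; returns a dict with "pixels" (480x640x3 uint8, red, green, blue), "depth" (480x640 float32, m along the optical axis (not along the pixel's ray), 0 where there is no reading), "intrinsics" (3x3 intrinsics, pixels), "eye" and "attitude" of the camera in the world. Camera axes: x right, y down, z forward; pixel columns grow to the right and rows downward; lengths in m; the calibration is good to about 2 mm. A picture is of the moment at which its call begins.
- job.sign_off(): hands the job in; it is judged then, once.
The state is a dict: "t": time; "q": joint angles; "qd": joint speeds; "tau": joint torques, N m; "tcp_pos": TCP position; "tool_rot": TCP orientation; "force": force on the tool from outside, world axes, zero at the start; "ft_torque": the same for the moment, N m; "finger_gap": opening from 0.0 (shut) to 1.0 (fully open); "gripper_force": force on a finger pad.
Only numpy, scipy, OpenCV 4.12 (cv2) and the standard library are available. Lean on these libraries where they do the work, as an engineer would, in place of code of your own. Each camera call takes 0.05 s, during which the arm holds its last target. There are 200 camera calls.

## Working session

There is one attempt and no reset: what is moved stays moved. The work goes in short steps, Python scripts to look and compute and a shell command to move; the robot and the scene stay as the last step left them, time stands still between calls to the robot, and variables do not carry over. Pictures are saved under pics/ and viewed, at most 10 in all, crops included, and the job is handed in when it is done.

```bash
mkdir -p pics; ls; python3 - <<'E'
from station import monitor, eyes, job, manip
import cv2, numpy as np
print(manip.nose_length); s=monitor.sense(); print(s)
for n in ("top","side"):
    d=eyes.snapshot(n); cv2.imwrite(f"pics/{n}0.png",d["pixels"][:,:,::-1]); np.savez(f"{n}0.npz",**d)
    print(n,d["intrinsics"],d["eye"],d["attitude"])
E
```

```text
pics
0.014
{'t': 0.0, 'q': array([ 1.15151566e+00,  5.28474733e-01,  1.43391654e+00,  2.80498237e-06,
        1.18140464e+00, -1.78498119e-01]), 'qd': array([-0.00076999,  0.00177027, -0.00012397,  0.00098077, -0.00083653,
        0.00077228]), 'tau': array([-1.70390187e-03, -4.42355955e+01, -1.78022522e+01, -4.00505342e-04,
        8.49107048e-03,  2.48332746e-06]), 'tcp_pos': array([0.14872113, 0.60633209, 0.2443238 ]), 'tool_rot': array([ 1.20101117e-01,  9.92761053e-01, -1.05240472e-03, -3.25623800e-04]), 'force': array([-0.62265772, -0.12808475, -0.47463709]), 'ft_torque': array([0.03523957, 0.02951937, 0.03772983]), 'gripper_force': 0.0, 'finger_gap': 0.9994010601667485}
top [[609.75196098   0.         321.66519074]
 [  0.         609.75196098 240.2113885 ]
 [  0.           0.           1.        ]] [ 0.33775135 -0.01530651  1.55517644] [-0.70126558  0.71010548 -0.04213758  0.04691719]
side [[525.11432376   0.         319.52801277]
 [  0.         525.11432376 241.00248147]
 [  0.           0.           1.        ]] [-0.1887186  -0.86434075  0.84518765] [ 0.82816167 -0.31586428  0.15345365 -0.43684091]
```

View pics/top0.png

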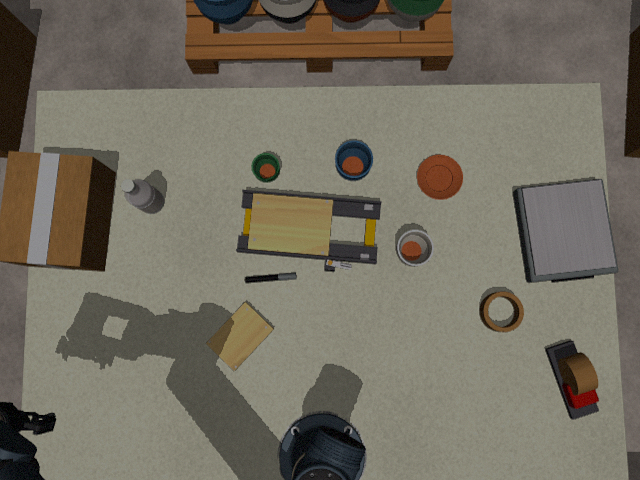

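View pics/side0.png

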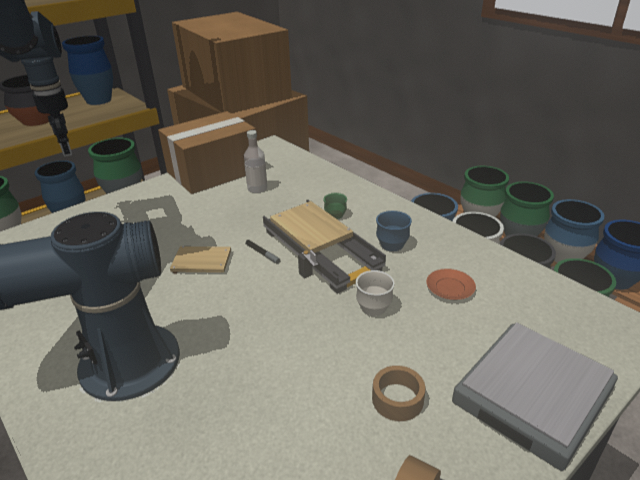

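The top view shows the rack at about (240–380, 188–262), with the large plywood piece on it at (249–333, 193–256). A smaller plywood piece lies loose at (240, 335). The button is near (335–350, 265). Two things could be the board: the piece at (290, 225) and the piece at (240, 335). The first fits because it is larger and sits on the rack rails. I'll confirm that with a crop and measure it.

```bash
cat > h.py <<'E'
import numpy as np, cv2
from scipy.spatial.transform import Rotation as R
def onplane(d,uv,z):
    uv=np.atleast_2d(np.array(uv,float)); K=d["intrinsics"]
    r=np.c_[uv,np.ones(len(uv))]@np.linalg.inv(K).T@R.from_quat(d["attitude"]).as_matrix().T
    return d["eye"]+r*((z-d["eye"][2])/r[:,2:])
def cloud(d):
    v,u=np.mgrid[0:480,0:640]; K=d["intrinsics"]
    r=np.stack([u,v,np.ones_like(u)],-1)@np.linalg.inv(K).T@R.from_quat(d["attitude"]).as_matrix().T
    return d["eye"]+r*d["depth"][...,None]
E
python3 - <<'E'
from h import *
d=dict(np.load("top0.npz")); p=d["pixels"]; P=cloud(d)
hsv=cv2.cvtColor(p,cv2.COLOR_RGB2HSV)
m=cv2.inRange(hsv,(10,60,80),(28,200,255))
m=cv2.morphologyEx(m,cv2.MORPH_OPEN,np.ones((3,3)))
for c in cv2.findContours(m,0,1)[0]:
    if cv2.contourArea(c)>800:
        b=cv2.minAreaRect(c); print(np.round(b[0]),np.round(b[1]),b[2])
m2=m.copy(); m2[:,:246]=0;m2[:,345:]=0;m2[:185]=0;m2[262:]=0
c=max(cv2.findContours(m2,0,1)[0],key=cv2.contourArea); bx=cv2.boxPoints(cv2.minAreaRect(c))
W=onplane(d,bx,.068); print("board corners",W.round(4),"sides",np.linalg.norm(W-np.roll(W,1,0),axis=1).round(3),"centre",W.mean(0).round(4))
print("board z",np.median(P[200:250,260:325,2]))
# rack: dark pixels
g=(p.max(2)<85).astype(np.uint8)*255; g[:,:232]=0; g[:,390:]=0; g[:183]=0; g[268:]=0
ys,xs=np.nonzero(g|m2); 
z=P[ys,xs,2]; print("z hist",np.histogram(z,[-.01,.01,.03,.045,.06,.075,.1]))
g=cv2.morphologyEx(g,cv2.MORPH_OPEN,np.ones((2,2)))
cv2.imwrite("pics/crop.png",np.hstack([cv2.resize(p[180:280,230:400,::-1],None,fx=4.5,fy=4.5,interpolation=2)]))
E
```

```text
[239. 336.] [40. 58.] 43.02506637573242
[504. 311.] [40. 39.] 90.0
[290. 224.] [81. 56.] 5.710592269897461
[ 69. 210.] [ 33. 112.] 7.125016689300537
[ 17. 206.] [ 33. 112.] 7.4314093589782715
[319.  36.] [ 42. 268.] 89.33380126953125
board corners [[ 0.51    0.177   0.068 ]
 [ 0.6503  0.1635  0.068 ]
 [ 0.6272 -0.0368  0.068 ]
 [ 0.4876 -0.021   0.068 ]] sides [0.199 0.141 0.202 0.141] centre [0.5688 0.0707 0.068 ]
board z 0.06894951805993343
z hist (array([ 440,   33, 1489,  944, 4246,  136]), array([-0.01 ,  0.01 ,  0.03 ,  0.045,  0.06 ,  0.075,  0.1  ]))
```

View pics/crop.png

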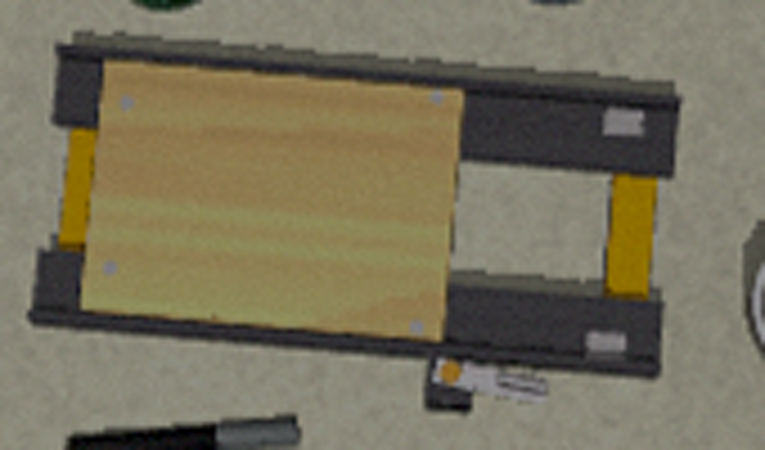

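The crop confirms it: the 200×141 mm board (checked by size and by height 68 mm) lies on the rails. The button's orange pivot is at crop (451, 371), its blade tip at (545, 388) and its tab at about (522, 385). The rack's fence corners are at (58, 47), (680, 98), (658, 375) and (30, 322).

```bash
python3 - <<'E'
from h import *
d=dict(np.load("top0.npz")); P=cloud(d)
f=lambda a:np.array(a)/4.5+[230,180]
C=onplane(d,f([(58,47),(680,98),(658,375),(30,322)]),.055)
print("rack corners",C.round(4),np.linalg.norm(C-np.roll(C,1,0),axis=1).round(3))
c=C.mean(0); e=(C[1]+C[2]-C[0]-C[3])[:2]; th=np.arctan2(e[1],e[0]); 
ex=np.array([np.cos(th),np.sin(th)]); ey=np.array([-ex[1],ex[0]])
print("c",c,"yaw",th,th+np.pi/2, "board yaw", np.arctan2(-.0368-.1635,.6272-.6503),np.arctan2(-.021-.177,.4876-.51))
T=lambda w:np.array([(w[:2]-c[:2])@ex,(w[:2]-c[:2])@ey])
print("board in rack",T(np.array([.5688,.0707])))
pv=onplane(d,f([(451,371)]),.07)[0]; tip=onplane(d,f([(545,388)]),.066)[0]
tb=onplane(d,f([(522,385)]),.093)[0]
print("pivot",pv,T(pv),"tip",tip,T(tip),"tab",tb,T(tb), "nominal pivot",c[:2]+.06*ex-.088*ey)
# tab by depth
sub=P[255:275,325:360].reshape(-1,3); s=sub[(sub[:,2]>.08)&(sub[:,2]<.1)]
print("tab pts",len(s),s.mean(0) if len(s) else 0)
np.savez("rack.npz",c=c[:2],ex=ex,ey=ey)
E
```

```text
rack corners [[ 0.6563  0.1898  0.055 ]
 [ 0.6227 -0.156   0.055 ]
 [ 0.4687 -0.1402  0.055 ]
 [ 0.5023  0.2046  0.055 ]] [0.155 0.347 0.155 0.346]
c [0.56248849 0.02455547 0.055     ] yaw -1.6678233498963404 -0.09702702310144384 board yaw -1.6856160828059332 -1.6834486683541794
board in rack [-0.04653892  0.00181158]
pivot [ 0.47094939 -0.02663561  0.07      ] [ 0.05981814 -0.08614942] tip [ 0.46138033 -0.0776601   0.066     ] [ 0.11152964 -0.09073049] tab [ 0.46090101 -0.06427757  0.093     ] [ 0.09825648 -0.09250398] nominal pivot [ 0.4690899  -0.02663734]
tab pts 21 [ 0.46210322 -0.06364683  0.09197772]
```

```bash
python3 -m pendant '[[[-0.0493,-0.0267,0,0,0,0,0],[-0.0493,-0.0267,0,0,0,0,0],[-0.0493,-0.0267,0,0,0,0,0],[-0.0493,-0.0267,0,0,0,0,0],[-0.0493,-0.0267,0,0,0,0,0],[-0.0493,-0.0267,0,0,0,0,0],[-0.0493,-0.0267,0,0,0,0,0],[-0.0493,-0.0267,0,0,0,0,0],[-0.0493,-0.0267,0,0,0,0,0],[-0.0493,-0.0267,0,0,0,0,0],[-0.0493,-0.0267,0,0,0,0,0],[-0.0493,-0.0267,0,0,0,0,0],[-0.0493,-0.0267,0,0,0,0,0]]]' 60
python3 -m pendant '[[[0,0,0,0,0,0.99,0],[0,0,0,0,0,0.99,0],[0,0,0,0,0,0.99,0],[0,0,0,0,0,0.99,0],[0,0,0,0,0,0.99,0],[0,0,0,0,0,0.99,0],[0,0,0,0,0,0.99,0],[0,0,0,0,0,0.99,0],[0,0,0,0,0,0.99,0],[0,0,0,0,0,0.99,0],[0,0,0,0,0,0.99,0],[0,0,0,0,0,0.99,0],[0,0,0,0,0,0,0],[0,0,0,0,0,0,0]]]'
cat >> h.py <<'E'
def state():
    from station import monitor
    s=monitor.sense(); r=np.load("rack.npz"); w=s["tcp_pos"][:2]-r["c"]; M=R.from_quat(s["tool_rot"]).as_matrix()
    f=s["force"][:2]
    print("t",round(s["t"],2),"tcp",s["tcp_pos"].round(4),"rack xy",(w@r["ex"]).round(4),(w@r["ey"]).round(4),"toolx.ex,ey",(M[:2,0]@r["ex"]).round(3),(M[:2,0]@r["ey"]).round(4),"tooly.ey",(M[:2,1]@r["ey"]).round(3),"z",M[:,2].round(3),"F rack",(f@r["ex"]).round(1),(f@r["ey"]).round(1),s["force"][2].round(1),"gap",round(s["finger_gap"],3),"q6",s["q"][5].round(2))
E
python3 -c "from h import *; state()"
```

```text
t: 1.4
tcp_pos: [0.5816, 0.2135, 0.2448]
tool_rot: [0.12, 0.993, -0.0, -0.001]
force: [0.6, 0.6, -0.2]
finger_gap: 0.001
gripper_force: 0.0
t: 2.8
tcp_pos: [0.5805, 0.215, 0.2449]
tool_rot: [0.739, 0.673, -0.0, -0.0]
force: [-0.9, -0.1, 0.3]
finger_gap: -0.001
gripper_force: 0.0
t 2.8 tcp [0.5805 0.215  0.2449] rack xy -0.1913 -0.0005 toolx.ex,ey -1.0 -0.0039 tooly.ey 1.0 z [-0.001 -0.    -1.   ] F rack 0.2 -0.9 0.3 gap -0.001 q6 0.27
```

```bash
python3 -m pendant '[[[0,0,0.046,0,0,0,0],[0,0,0.046,0,0,0,0],[0,0,0.046,0,0,0,0],[0,0,0.046,0,0,0,0],[0,0,0.046,0,0,0,0],[-0.01,0,0,0,0,0,0],[-0.01,0,0,0,0,0,0],[-0.01,0,0,0,0,0,0],[0,0,0,0,0,0,0]]]'
python3 - <<'E'
from h import *; state()
from station import eyes
d=eyes.snapshot("side"); cv2.imwrite("pics/s1.png",cv2.resize(d["pixels"][150:330,200:440,::-1],None,fx=3,fy=3))
E
```

```text
t: 3.7
tcp_pos: [0.5799, 0.1899, 0.0637]
tool_rot: [0.741, 0.672, 0.002, 0.001]
force: [0.4, -0.3, -0.4]
finger_gap: 0.001
gripper_force: 0.0
t 3.7 tcp [0.5799 0.1899 0.0637] rack xy -0.1663 0.0013 toolx.ex,ey -1.0 -0.0001 tooly.ey 1.0 z [ 0.004  0.    -1.   ] F rack 0.3 0.5 -0.4 gap 0.001 q6 0.23
```

View pics/s1.png

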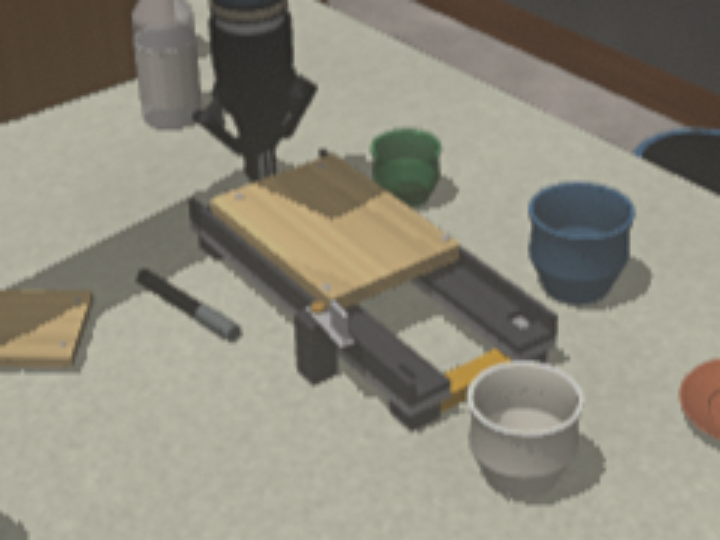

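Picture s1 shows the closed fingertips at about (262, 165), right behind the middle of the board's trailing edge, with everything else clear. Next I push gently.

```bash
python3 -m pendant '[[[-0.006,0,0,0,0,0,0],[-0.006,0,0,0,0,0,0],[-0.006,0,0,0,0,0,0],[-0.006,0,0,0,0,0,0],[-0.006,0,0,0,0,0,0],[-0.006,0,0,0,0,0,0]]]'
python3 -c "from h import *; state()"
python3 -m pendant '[[[-0.006,0,0,0,0,0,0],[-0.006,0,0,0,0,0,0],[-0.006,0,0,0,0,0,0],[-0.006,0,0,0,0,0,0],[-0.006,0,0,0,0,0,0],[-0.006,0,0,0,0,0,0],[-0.006,0,0,0,0,0,0],[-0.006,0,0,0,0,0,0],[-0.006,0,0,0,0,0,0],[-0.006,0,0,0,0,0,0]]]'
python3 -c "from h import *; state()"
```

```text
t: 4.35
tcp_pos: [0.5759, 0.1624, 0.0615]
tool_rot: [0.74, 0.673, 0.0, 0.0]
force: [-0.1, 4.0, 2.5]
finger_gap: -0.003
gripper_force: 2.0
t 4.35 tcp [0.5759 0.1624 0.0615] rack xy -0.1385 -0.0 toolx.ex,ey -1.0 -0.0015 tooly.ey 1.0 z [ 0.001  0.    -1.   ] F rack -3.9 -0.5 2.5 gap -0.003 q6 0.18
t: 5.35
tcp_pos: [0.571, 0.1142, 0.0613]
tool_rot: [0.74, 0.673, -0.0, -0.0]
force: [-0.4, 3.6, 3.1]
finger_gap: -0.002
gripper_force: 1.9
t 5.35 tcp [0.571  0.1142 0.0613] rack xy -0.0901 -0.0003 toolx.ex,ey -1.0 -0.0015 tooly.ey 1.0 z [-0. -0. -1.] F rack -3.6 -0.8 3.1 gap -0.002 q6 0.1
```

```bash
python3 -m pendant '[[[-0.005,0,0,0,0,0,0],[-0.005,0,0,0,0,0,0],[-0.005,0,0,0,0,0,0],[-0.005,0,0,0,0,0,0],[-0.005,0,0,0,0,0,0],[-0.003,0,0,0,0,0,0],[-0.003,0,0,0,0,0,0]]]'
python3 -c "from h import *; state()"
python3 -m pendant '[[[-0.003,0,0,0,0,0,0],[-0.003,0,0,0,0,0,0]]]'
python3 -c "from h import *; state()"
```

```text
t: 6.05
tcp_pos: [0.5686, 0.0898, 0.0613]
tool_rot: [0.74, 0.672, -0.0, -0.0]
force: [0.8, 2.9, 1.5]
finger_gap: 0.0
gripper_force: 1.7
t 6.05 tcp [0.5686 0.0898 0.0613] rack xy -0.0655 -0.0002 toolx.ex,ey -1.0 -0.0014 tooly.ey 1.0 z [-0. -0. -1.] F rack -3.0 0.5 1.5 gap 0.0 q6 0.06
t: 6.25
tcp_pos: [0.5681, 0.0851, 0.0613]
tool_rot: [0.74, 0.673, -0.0, -0.0]
force: [-0.6, 3.8, 1.7]
finger_gap: -0.004
gripper_force: 1.7
t 6.25 tcp [0.5681 0.0851 0.0613] rack xy -0.0608 -0.0002 toolx.ex,ey -1.0 -0.0015 tooly.ey 1.0 z [-0. -0. -1.] F rack -3.7 -1.0 1.7 gap -0.004 q6 0.05
```

```bash
python3 -m pendant '[[[-0.002,0,0,0,0,0,0],[-0.002,0,0,0,0,0,0]]]' | sed -n 1,4p
python3 -m pendant '[[[-0.002,0,0,0,0,0,0]]]'| sed -n 1,4p
python3 -m pendant '[[[-0.002,0,0,0,0,0,0]]]'| sed -n 1,4p
python3 -c "from h import *; state()"
```

```text
t: 6.45
tcp_pos: [0.5678, 0.0819, 0.0612]
tool_rot: [0.74, 0.673, -0.0, -0.0]
force: [0.7, 3.2, 0.2]
t: 6.55
tcp_pos: [0.5674, 0.0801, 0.0611]
tool_rot: [0.74, 0.673, -0.001, -0.0]
force: [0.4, -1.2, -0.3]
t: 6.65
tcp_pos: [0.5674, 0.0786, 0.0611]
tool_rot: [0.74, 0.673, -0.0, -0.0]
force: [-0.7, 3.1, -0.6]
t 6.65 tcp [0.5674 0.0786 0.0611] rack xy -0.0542 -0.0004 toolx.ex,ey -1.0 -0.0014 tooly.ey 1.0 z [-0.001 -0.    -1.   ] F rack -3.0 -1.0 -0.6 gap -0.001 q6 0.04
```

```bash
cat > chk.py <<'E'
from h import *
import sys
from station import eyes
d=eyes.snapshot("top"); np.savez("last.npz",**d); p=d["pixels"]; P=cloud(d); r=np.load("rack.npz")
X=(P[...,:2]-r["c"])@r["ex"]; Y=(P[...,:2]-r["c"])@r["ey"]; Z=P[...,2]
hsv=cv2.cvtColor(p,cv2.COLOR_RGB2HSV); m=(cv2.inRange(hsv,(10,60,60),(28,200,255))>0)&(abs(Y)<.08)&(abs(X)<.19)&(Z>.045)&(Z<.08)
A=np.c_[X[m],Y[m],np.ones(m.sum())]; s=np.linalg.lstsq(A,Z[m],rcond=None)[0]
print("n",m.sum(),"z med",np.median(Z[m]),"tilt",s[:2].round(4))
q=m.astype(np.uint8)
bx=cv2.boxPoints(cv2.minAreaRect(max(cv2.findContours(q,0,1)[0],key=cv2.contourArea))); W=onplane(d,bx,np.median(Z[m]))[:,:2]-r["c"]
print("corners rack",np.c_[W@r["ex"],W@r["ey"]].round(4).tolist(),"centre",(W.mean(0)@r["ex"]).round(4),(W.mean(0)@r["ey"]).round(4))
t=(Z>.08)&(Z<.098)&(abs(X-.06)<.06)&(Y<-.03)&(Y>-.15)
if t.any(): print("tab",t.sum(),X[t].mean().round(4),Y[t].mean().round(4),"angle",np.arctan2(Y[t].mean()+.087,X[t].mean()-.06).round(2))
cv2.imwrite(sys.argv[1],cv2.resize(p[180:280,230:400,::-1],None,fx=4.5,fy=4.5,interpolation=2))
E
python3 chk.py pics/c2.png
```

```text
n 3678 z med 0.060634432063585764 tilt [-0.0009 -0.005 ]
corners rack [[-0.012, -0.07], [-0.0135, 0.0726], [0.1565, 0.0731], [0.156, -0.0692]] centre 0.0718 0.0016
tab 21 0.0976 -0.0916 angle -0.12
```

The board has dropped: its top face fell from 68.9 to 60.6 mm, it is level, and its leading edge at rack x = 156 mm puts the centre at 56 mm, inside the ±4 mm play. I back off, lift and go to the outer side of the tab.

```bash
python3 -m pendant '[[[0.01,0,0,0,0,0,0],[0.01,0,0,0,0,0,0],[0,0,-0.0433,0,0,0,0],[0,0,-0.0433,0,0,0,0],[0,0,-0.0433,0,0,0,0],[-0.0415,-0.0325,0,0,0,0,0],[-0.0415,-0.0325,0,0,0,0,0],[-0.0415,-0.0325,0,0,0,0,0],[-0.0415,-0.0325,0,0,0,0,0],[-0.0415,-0.0325,0,0,0,0,0],[0,0,0,0,0,1,0],[0,0,0,0,0,0,0],[0,0,0,0,0,0,0]]]'
python3 -c "from h import *; state()"; python3 chk.py pics/c3.png
```

```text
t: 8.0
tcp_pos: [0.4246, -0.0579, 0.1655]
tool_rot: [0.778, 0.628, 0.0, 0.001]
force: [0.6, 0.8, 0.1]
finger_gap: -0.002
gripper_force: 0.0
t 8.0 tcp [ 0.4246 -0.0579  0.1655] rack xy 0.0955 -0.1293 toolx.ex,ey -0.993 0.1155 tooly.ey 0.993 z [ 0.001 -0.    -1.   ] F rack -0.8 0.5 0.1 gap -0.002 q6 -0.18
n 3984 z med 0.060643990063475206 tilt [ 0.0005 -0.0065]
corners rack [[-0.0428, -0.0702], [-0.045, 0.072], [0.1568, 0.0731], [0.1566, -0.0688]] centre 0.0564 0.0015
```

View pics/c3.png

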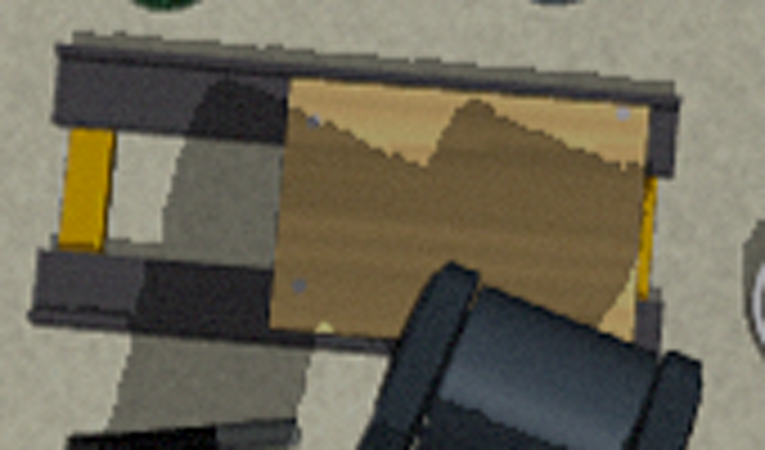

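Picture c3 shows the board seated at (270–650, 80–365), clear of the left rails, with its trailing edge at crop x ≈ 280 and the arm hovering over the button. I descend outside the tab and approach its outer face.

```bash
python3 -m pendant '[[[0,0,0.0497,0,0,0,0],[0,0,0.0497,0,0,0,0],[0,0,0,0,0,0,0],[0,0.007,0,0,0,0,0],[0,0.007,0,0,0,0,0],[0,0.007,0,0,0,0,0],[0,0.0025,0,0,0,0,0],[0,0,0,0,0,0,0]]]'
python3 - <<'E'
from h import *; state()
from station import eyes
d=eyes.snapshot("side"); cv2.imwrite("pics/s3.png",cv2.resize(d["pixels"][180:320,240:420,::-1],None,fx=4,fy=4))
E
```

```text
t: 8.85
tcp_pos: [0.4436, -0.0625, 0.087]
tool_rot: [0.779, 0.627, 0.001, 0.002]
force: [-0.3, -0.3, 0.0]
finger_gap: -0.0
gripper_force: 0.0
t 8.85 tcp [ 0.4436 -0.0625  0.087 ] rack xy 0.0982 -0.1099 toolx.ex,ey -0.993 0.1181 tooly.ey 0.993 z [ 0.003 -0.001 -1.   ] F rack 0.3 -0.3 0.0 gap -0.0 q6 -0.18
```

View pics/s3.png

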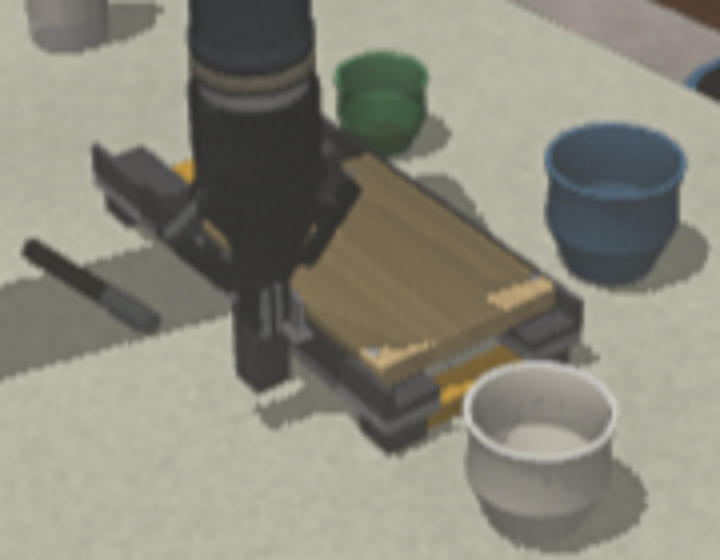

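Picture s3 shows the fingertips at about (265, 310), just outside the upright tab at (295, 315) and clear of the pots. Now I push along the arc about the pivot.

```bash
python3 -m pendant '[[[0,0.002,0,0,0,0,0],[-0.0011,0.003,0,0,0,-0.5,0],[-0.0011,0.003,0,0,0,-0.5,0],[-0.0011,0.003,0,0,0,-0.5,0],[-0.0011,0.003,0,0,0,-0.5,0],[-0.0011,0.003,0,0,0,-0.5,0],[-0.0011,0.003,0,0,0,-0.5,0],[-0.0011,0.003,0,0,0,-0.5,0],[-0.0011,0.003,0,0,0,-0.5,0],[-0.0011,0.003,0,0,0,-0.5,0],[-0.0011,0.003,0,0,0,-0.5,0]]]'
cat >> h.py <<'E'
def tabframe():
    from station import monitor
    s=monitor.sense(); r=np.load("rack.npz"); w=s["tcp_pos"][:2]-r["c"]; M=R.from_quat(s["tool_rot"]).as_matrix()
    a=np.array([w@r["ex"]-.06,w@r["ey"]+.087]); x=-np.array([M[:2,0]@r["ex"],M[:2,0]@r["ey"]]); y=np.array([-x[1],x[0]])
    print("tool angle",np.arctan2(x[1],x[0]).round(3),"tcp from pivot in tool-aligned tab frame",(a@x).round(4),(a@y).round(4))
E
python3 - <<'E'
from h import *; state(); tabframe()
E
```

```text
t: 10.0
tcp_pos: [0.4674, -0.0698, 0.0857]
tool_rot: [0.558, 0.83, -0.0, -0.001]
force: [-0.2, -1.5, 0.9]
finger_gap: -0.0
gripper_force: 0.4
t 10.0 tcp [ 0.4674 -0.0698  0.0857] rack xy 0.1032 -0.0855 toolx.ex,ey -0.885 -0.4652 tooly.ey 0.885 z [-0.001  0.    -1.   ] F rack 1.6 -0.1 0.9 gap -0.0 q6 -0.77
tool angle 0.484 tcp from pivot in tool-aligned tab frame 0.0389 -0.0187
```

```bash
python3 -m pendant '[[[-0.0013,0.003,0,0,0,-0.5,0],[-0.0013,0.003,0,0,0,-0.5,0],[-0.0013,0.003,0,0,0,-0.5,0],[-0.0013,0.003,0,0,0,-0.5,0],[-0.0013,0.003,0,0,0,-0.5,0],[-0.0013,0.003,0,0,0,-0.5,0],[-0.0013,0.003,0,0,0,-0.5,0],[-0.0013,0.003,0,0,0,-0.5,0],[-0.0013,0.003,0,0,0,-0.5,0],[-0.0013,0.003,0,0,0,-0.5,0],[-0.0013,0.003,0,0,0,-0.5,0],[-0.0013,0.003,0,0,0,-0.5,0],[-0.0013,0.003,0,0,0,-0.5,0],[-0.0013,0.003,0,0,0,-0.5,0],[-0.0013,0.003,0,0,0,-0.5,0],[-0.0013,0.003,0,0,0,-0.5,0]]]'
python3 - <<'E'
from h import *; state(); tabframe()
from station import eyes
d=eyes.snapshot("side"); cv2.imwrite("pics/s4.png",cv2.resize(d["pixels"][180:320,240:420,::-1],None,fx=4,fy=4))
E
```

```text
t: 11.6
tcp_pos: [0.5047, -0.0534, 0.0857]
tool_rot: [0.112, 0.994, -0.0, 0.0]
force: [0.3, -1.3, 0.9]
finger_gap: 0.001
gripper_force: 0.4
t 11.6 tcp [ 0.5047 -0.0534  0.0857] rack xy 0.0832 -0.05 toolx.ex,ey -0.127 -0.9919 tooly.ey 0.127 z [ 0. -0. -1.] F rack 1.3 0.4 0.9 gap 0.001 q6 -1.67
tool angle 1.444 tcp from pivot in tool-aligned tab frame 0.0397 -0.0183
```

View pics/s4.png

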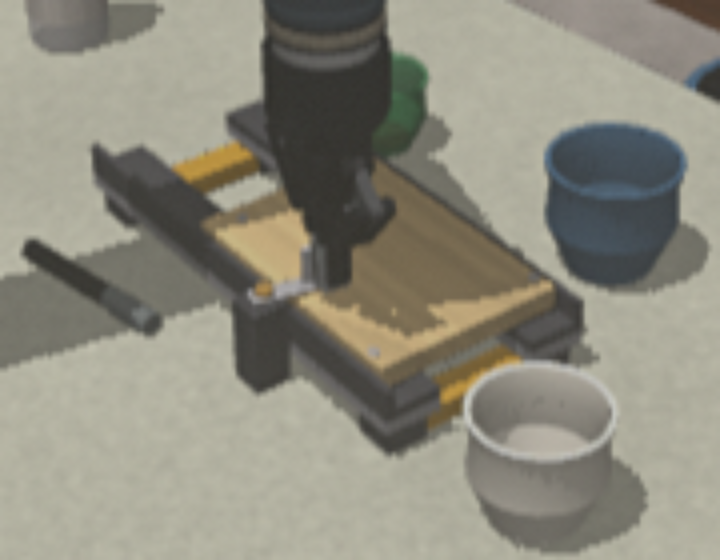

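Picture s4 shows the tab at (310, 265) being swung over the board by the fingers at (330, 265), with the pivot at (262, 290). It is nearly square, so I finish the turn.

```bash
python3 -m pendant '[[[-0.0013,0.003,0,0,0,-0.5,0],[-0.0013,0.003,0,0,0,-0.5,0],[0,0,0,0,0,0,0]]]' | sed -n 1,4p
python3 -c "
from h import *; state(); tabframe()"
python3 -m pendant '[[[0,-0.01,0,0,0,0,0],[0,-0.02,0,0,0,0,0],[0,0,-0.05,0,0,0,0],[0,0,-0.05,0,0,0,0],[0,-0.05,-0.03,0,0,0,0],[0,-0.06,0,0,0,0,0],[0,-0.06,0,0,0,0,0],[0,-0.06,0,0,0,0,0],[0,-0.06,0,0,0,0,0],[0,0,0,0,0,0,0],[0,0,0,0,0,0,0]]]' | sed -n 1,4p
python3 chk.py pics/c5.png; python3 - <<'E'
from h import *
d=dict(np.load("last.npz")); P=cloud(d); r=np.load("rack.npz")
X=(P[...,:2]-r["c"])@r["ex"]; Y=(P[...,:2]-r["c"])@r["ey"]; Z=P[...,2]
t=(Z>.08)&(Z<.1)&(abs(X-.06)<.04)&(abs(Y+.05)<.04); print(t.sum(),X[t],Y[t],Z[t].mean())
E
```

```text
t: 11.95
tcp_pos: [0.5075, -0.0488, 0.0857]
tool_rot: [0.054, 0.999, 0.0, -0.0]
force: [-1.0, -0.9, -0.2]
t 11.95 tcp [ 0.5075 -0.0488  0.0857] rack xy 0.0784 -0.0476 toolx.ex,ey -0.01 -0.9999 tooly.ey 0.01 z [-0.  0. -1.] F rack 0.9 -0.9 -0.2 gap -0.002 q6 -1.78
tool angle 1.561 tcp from pivot in tool-aligned tab frame 0.0395 -0.018
t: 13.05
tcp_pos: [0.4793, -0.3048, 0.1893]
tool_rot: [0.055, 0.998, 0.0, -0.0]
force: [-1.0, 0.4, -0.6]
n 4181 z med 0.060680051844769656 tilt [-0.0002 -0.0038]
corners rack [[-0.0431, -0.0698], [-0.045, 0.0723], [0.1567, 0.073], [0.1562, -0.0688]] centre 0.0562 0.0017
tab 18 0.0613 -0.0488 angle 1.54
18 [0.06221156 0.06241047 0.06020635 0.06261389 0.06040568 0.06281985
 0.06060595 0.06301526 0.06080635 0.06321809 0.06100969 0.06121158
 0.05899983 0.06141172 0.0592147  0.06161242 0.05941093 0.0618121 ] [-0.03543639 -0.03834234 -0.04107985 -0.040368   -0.04319846 -0.04217946
 -0.04539197 -0.04532757 -0.0475066  -0.04756537 -0.05051601 -0.05351575
 -0.05507889 -0.0552066  -0.05843659 -0.05801569 -0.0604932  -0.06079907] 0.09193913691381672
```

View pics/c5.png

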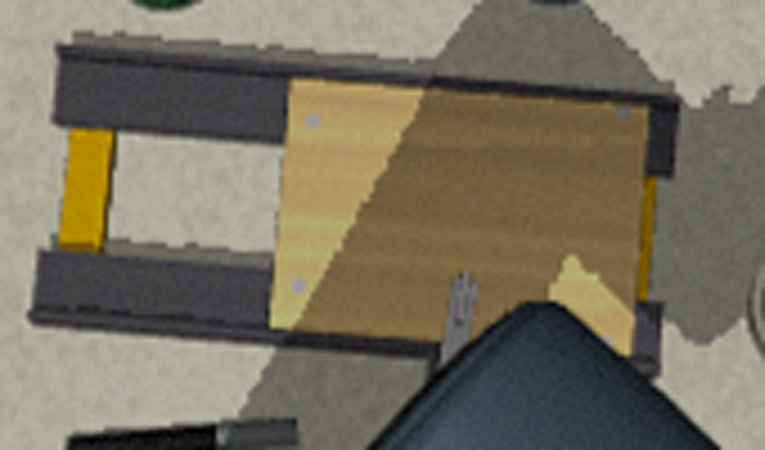

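Picture c5 shows the blade from (452, 360) to (464, 278), lying across the seated board but perhaps a little short of square. I'll measure its angle more precisely.

```bash
cat > ang.py <<'E'
from h import *
from station import eyes
r=np.load("rack.npz")
for n in ("top","side"):
    d=eyes.snapshot(n); hsv=cv2.cvtColor(d["pixels"],cv2.COLOR_RGB2HSV)
    v,u=np.mgrid[0:480,0:640]; W=onplane(d,np.c_[u.ravel(),v.ravel()],.066)[:,:2]-r["c"]
    X=(W@r["ex"]).reshape(480,640); Y=(W@r["ey"]).reshape(480,640)
    P=cloud(d)
    m=(hsv[...,1]<60)&(hsv[...,2]>60)&(Y>-.072)&(Y<-.022)&(abs(X-.06)<.025)
    if n=="side": m&=(P[...,2]<.069)
    x,y=X[m],Y[m]
    if len(x)<15: print(n,"few",len(x)); continue
    l=cv2.fitLine(np.c_[x,y].astype(np.float32),cv2.DIST_HUBER,0,.01,.01).ravel()
    print(n,len(x),"dir angle",np.arctan2(*(l[[1,0]]*np.sign(l[1]))).round(3),"centroid",x.mean().round(4),y.mean().round(4),"angle from pivot",np.arctan2(y.mean()+.088,x.mean()-.06).round(3),"tip y",y.max().round(4))
E
python3 ang.py
```

```text
top 86 dir angle 1.441 centroid 0.061 -0.0517 angle from pivot 1.544 tip y -0.0322
side 55 dir angle 1.294 centroid 0.0626 -0.0539 angle from pivot 1.495 tip y -0.0311
```

```bash
python3 -m pendant '[[[0,0.06,0,0,0,0,0],[0,0.06,0,0,0,0,0],[0,0.06,0,0,0,0,0],[0,0.06,0,0,0,0,0],[0,0.05,0.03,0,0,0,0],[0,0,0.05,0,0,0,0],[0,0,0.05,0,0,0,0],[0,0,0,0,0,0,0],[0,0.01,0,0,0,0,0],[0,0.01,0,0,0,0,0],[0,0.008,0,0,0,0,0],[0,0,0,0,0,0,0]]]' | sed -n 1,4p
python3 -c "
from h import *; state(); tabframe()"
python3 -m pendant '[[[0,0.002,0,0,0,0,0],[0,0.001,0,0,0,0,0],[0,0,0,0,0,0,0]]]' | sed -n 1,4p
python3 -c "
from h import *; state(); tabframe()"
```

```text
t: 14.4
tcp_pos: [0.5082, -0.0497, 0.0875]
tool_rot: [0.053, 0.999, -0.0, 0.002]
force: [0.9, -1.3, 0.4]
t 14.4 tcp [ 0.5082 -0.0497  0.0875] rack xy 0.0792 -0.0468 toolx.ex,ey -0.008 -1.0 tooly.ey 0.008 z [ 0.003 -0.001 -1.   ] F rack 1.2 1.0 0.4 gap -0.003 q6 -1.78
tool angle 1.563 tcp from pivot in tool-aligned tab frame 0.0403 -0.0189
t: 14.7
tcp_pos: [0.5079, -0.0483, 0.086]
tool_rot: [0.053, 0.999, -0.0, 0.0]
force: [0.1, 0.5, -0.9]
t 14.7 tcp [ 0.5079 -0.0483  0.086 ] rack xy 0.0778 -0.0472 toolx.ex,ey -0.01 -1.0 tooly.ey 0.01 z [ 0.001 -0.    -1.   ] F rack -0.5 0.1 -0.9 gap 0.001 q6 -1.78
tool angle 1.561 tcp from pivot in tool-aligned tab frame 0.0399 -0.0175
```

```bash
for_note=; python3 -m pendant '[[[0,0.001,0,0,0,0,0],[0,0,0,0,0,0,0]]]' | sed -n 2,4p
python3 -m pendant '[[[0,0.001,0,0,0,0,0],[0,0,0,0,0,0,0]]]' | sed -n 2,4p
python3 -c "
from h import *; state(); tabframe()"
```

```text
tcp_pos: [0.5079, -0.0475, 0.0857]
tool_rot: [0.053, 0.999, -0.0, 0.0]
force: [0.3, -1.0, -0.1]
tcp_pos: [0.508, -0.0465, 0.0856]
tool_rot: [0.053, 0.999, -0.0, 0.0]
force: [0.2, -1.7, 1.4]
t 15.1 tcp [ 0.508  -0.0465  0.0856] rack xy 0.076 -0.0474 toolx.ex,ey -0.009 -1.0 tooly.ey 0.009 z [ 0. -0. -1.] F rack 1.7 0.4 1.4 gap -0.003 q6 -1.78
tool angle 1.561 tcp from pivot in tool-aligned tab frame 0.0398 -0.0157
```

```bash
python3 -m pendant '[[[0,-0.01,0,0,0,0,0],[0,-0.02,0,0,0,0,0],[0,0,-0.05,0,0,0,0],[0,0,-0.05,0,0,0,0],[0,-0.05,-0.03,0,0,0,0],[0,-0.06,0,0,0,0,0],[0,-0.06,0,0,0,0,0],[0,-0.06,0,0,0,0,0],[0,-0.06,0,0,0,0,0],[0,-0.06,0,0,0,0,0],[0,-0.06,0,0,0,0,0],[0,-0.06,0,0,0,0,0],[0,0,0,0,0,0,0],[0,0,0,0,0,0,0]]]' | sed -n 1,4p
python3 chk.py pics/c6.png; python3 ang.py
```

```text
t: 16.5
tcp_pos: [0.4641, -0.4452, 0.1889]
tool_rot: [0.055, 0.999, 0.001, -0.0]
force: [-0.2, -0.6, -0.2]
n 4382 z med 0.06052345696106054 tilt [-0.0013 -0.0042]
corners rack [[-0.0432, -0.0702], [-0.0446, 0.0727], [0.1573, 0.0728], [0.1564, -0.0698]] centre 0.0565 0.0014
tab 16 0.0595 -0.047 angle 1.58
top 89 dir angle 1.536 centroid 0.0594 -0.0524 angle from pivot 1.589 tip y -0.0324
side 50 dir angle 1.397 centroid 0.062 -0.0536 angle from pivot 1.513 tip y -0.0306
```

View pics/c6.png

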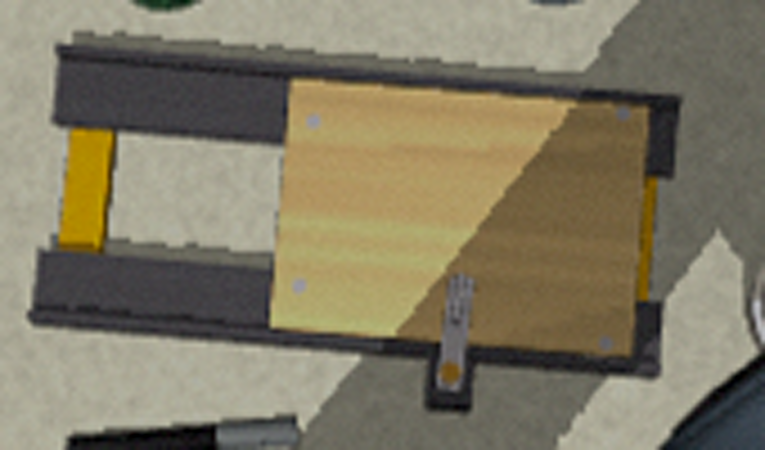

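Picture c6 shows the blade running from the pivot at (450, 371) to its tip at (460, 276), parallel to the board's end edges. That is an angle of 1.56–1.58 rad. The board is seated, and the robot is clear.

```bash
python3 -c "
from station import job; print(job.sign_off())"
```

```text
the job is handed in; nothing more can be done
None
```

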